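# Clear a spent tea light into the pedal bin

### The arm

A 6-joint arm with a two-finger parallel gripper is mounted at the origin on a cart in front of the work surface, level with it; the furniture and walls round the work are solid. World frame = base frame: x ahead of the robot, y to its left, z up, the work surface at z = 0. Lengths are in m, angles in rad, forces in N, time in s.
With the tool pointing down it reaches from about 0.425 to 0.95 m from the base axis. Payload 3.5 kg.
Tool frame: the origin (TCP) lies midway between the tips of the shut fingers; the grasp point (between the pads) lies 19 mm behind it; x points along the fingers, y is the direction in which the jaws open and shut, and the axes are right-handed (so a half turn about x gives the same grasp; the last joint's range is limited). The gripper opens to 85 mm and grips with 20 to 120 N. Pads are 22 mm wide; open, the fingers measure 114 mm over their backs; the gripper's body (76 mm by 85 mm) begins 54 mm behind the grasp point. The pads swing forward as they close: fully open they stand 13 mm farther back than shut.
Start: joints at [-1.349, 0.286, 1.577, -0, 1.279, -0.15], TCP at [0.245, -0.629, 0.231] pointing down, gripper open.
Joint ranges: [-2.77, 2.77], [-0.9, 2.22], [0.21, 2.48], [-1.53, 4.67], [0.24, 2.81], [-2.84, 2.84]. Speed limits (rad/s): [2.79, 2.79, 3.14, 3.14, 3.14, 3.14].

### API

Orientations are given as a unit quaternion [x, y, z, w].
In Python, from plant import sensors, optics, ctrl gives the robot as it stands.
- The arm moves only by the tool arm_command, never from a script. Its argument "increments" is a list that holds one entry, the list of rows, each a list of 4 numbers: the shift along the tool's x, y, z in cm, then the turn about the tool's x in rad. A call has 1 to 20 rows; each row shifts and turns the commanded pose from where the row before left it, along the tool's axes as they then stand; what a row does not reach is not made up. A row lasts 1/8 s, in which the tool goes at most 62.5 mm and 10.7 degrees, less where a joint would pass 70% of its speed; a pose out of reach is approached as far as the arm can. A call with a gripper value outside its range is refused whole. "grip" is the finger opening in cm, from 0 to 8.54, set as the call begins (left out, the last holds). The fingers move at their own pace and stop on an object; "grip_force" is the grip in N (left out, the last holds). Time passes only in rows, so rows that do not move let the fingers close. It gives the time, the measured TCP pose, the force and the opening at its end, in the units of the state.
- sensors.get_state(): the state, without advancing time (a new reading comes with each control period).
- optics.read_camera(name): name is "scene" or "side" or "wrist"; returns the picture (420x560x3 uint8, blue, green, red); there is no depth.
- optics.camera_model(name): a dict with "camera_matrix" (3x3 intrinsics, pixels), "dist" ([k1, k2, p1, p2, k3] as OpenCV has them; the pictures are not rectified), "world_from_camera" (4x4, takes a point from camera to world coordinates); the wrist camera has in their place "mount" (4x4, takes a point from camera to tool coordinates, whose origin is the TCP and whose axes are the tool frame's). Camera axes: x right, y up, looking along -z (the intrinsics and any distortion apply to the point x, -y, -z); pixel columns grow to the right and rows downward; lengths in m; the calibration is good to about 2 mm. A picture is of the moment at which its call begins: read the wrist's pose just before it. camera_model takes no time and is no camera call.
- ctrl.sign_off(): hands the job in, once; it reports no verdict.
Trained networks look in the newest picture that a camera, given by its name, has taken for a name from the list of things; names that differ only in an ending like _2 or _b are one class to them, and where a whole thing is asked for, a point or a joint stands for the part that bears it (a point fixed in the world has none). Each returns a list of dicts, best first, with "conf" (0 to 1); they miss things now and then, are a little off and sometimes report something else, mostly with a low value. They report only what shows in the picture. A call takes as long as a camera call. They do not tell look-alikes from the thing itself.
- optics.boxes_of(camera, query): "at" ([row, column] in pixels, amid what is visible of it).
- optics.place_of(camera, query): "at" ([row, column] in pixels: a listed point, or the origin of a listed thing).
The state is a dict: "time": time; "qpos": joint angles; "dq": joint speeds; "joint_efforts": joint torques, N m; "eef_pos": TCP position; "tcp_rot": TCP orientation; "contact_force": force on the tool from outside, world axes, zero at the start; "wrist_torque": the same for the moment, N m; "opening": opening from 0.0 (shut) to 1.0 (fully open).
Only numpy, scipy, OpenCV 4.12 (cv2) and the standard library are available. Lean on these libraries where they do the work, as an engineer would, in place of code of your own. Each camera call takes 0.05 s, during which the arm holds its last target.

### The job

Stand the coffee tamper on the little bin's pedal so that its weight holds the lid open by itself, then push the used tea light along the bin's feed shelf so it drops in. Take the tamper up again slowly, over a second or two, so that the pedal comes back up with it and the lid eases shut without dropping, and stand the tamper upright back on its round wooden coaster. Leave the other things on the worktop where they are.

Things in the scene. Friction and masses are not known exactly. Their poses are not given: they have to be found in the camera images.
- bin: Small worktop pedal bin, fixed: black plinth, metal tub, 110 (x) x 120 (y) mm, rim 100 mm above the worktop, walls 4 mm, inner floor at 50 mm. Origin: centre of its underside. Own x points to its back, where the lid is hinged; the pedal sticks out in front (-x); a feed shelf, level with the rim, sticks out of the -y side.
- shelf_mouth (a point): Point on the feed shelf's top, on its centre line, where it meets the tub (bin frame: -15, -60, 100 mm). The shelf is 64 mm wide and 90 mm long; along each long side a rail 4 mm wide rises 5 mm above its top. This inner end opens into the tub when the lid is up; the shut lid blocks the way.
- shelf_end (a point): Point on the shelf's top, on its centre line, at its outer end, which is open, with no rail (bin frame: -15, -150, 100 mm).
- lid (a joint): Lid angle, rad: 0 shut, 1.35 fully open; always 9 x the pedal angle. Flat black lid, 114 x 124 x 8 mm, on the rim, hinged at the back (bin x = +55 mm). Open, it stands up at the back, its free edge leaning forward to bin x = +30 mm at 208 mm height. Let go, it falls shut in under half a second; closing faster than 6 rad/s (pad rising 63 mm/s) counts as dropped.
- pedal (a joint): Pedal angle, rad: 0 up (at rest), 0.15 fully down. Its axle is inside the plinth (bin frame x = -30, z = 20 mm); a spring and the lid's weight bring it back up.
- pedal_pad (a point): Centre of the top of the pedal pad, a ribbed black plate 75 (x) x 80 (y) x 6 mm in front of the tub (bin frame x = -125, y = 0 mm). At rest it slopes, outer edge up, this point 32 mm above the worktop; fully down it is level, this point 18 mm up. Pushing it down takes 2 to 3 N at its centre; the tamper's weight (about 4 N) holds it down.
- tamper: Coffee tamper: flat round steel base 53 mm across and 22 mm high, walnut grip above it up to 34 mm across, 81 mm high in all. Origin: centre of its underside; z up. About 0.4 kg. At the start it stands on the coaster.
- coaster: Round wooden coaster, 94 mm across, 8 mm thick, fixed; the tamper's place. Origin: centre of its underside. (Five more such coasters are stacked at the back; the tamper's coaster lies by itself, in front of the espresso machine. Beware of the wall cabinet over the back: it begins 470 mm above the worktop, its nearest lower corner at about x = 0.54, y = -0.18.)
- tea_light: Used tea light: metal cup with red wax, 38 mm across, 15 mm high, about 15 g, standing on the feed shelf. Origin: centre of its underside.
- glazed_mug: Ochre glazed mug, 120 x 87 x 72 mm, a bystander; origin: centre of its underside.
- espresso_cup: Cream espresso cup, 64 x 91 x 50 mm, a bystander; origin: centre of its underside.
- gold_bowl: Little yellow bowl, 52 mm across, 18 mm high, a bystander; origin: centre of its underside.
- kitchen_timer: Twist kitchen timer, black over white, 63 mm across, 54 mm high, a bystander; origin: centre of its underside.
Not all that is in view belongs to the job. Leave any blue look-alike of the coaster alone.

How it is judged:
By the outcome, as a careful person would: the job done as asked, in the order asked, and still so for the second after the job is handed in, with the robot touching nothing.
It also fails if it takes over 72 s, if anything falls off the work surface, if the arm or the gripper's body presses on something with over 40 N, if the wrist force passes 120 N, or if a joint passes its speed limit or range.

## Working session

There is one attempt and no reset: what is moved stays moved. The work goes in short steps, Python scripts to look and compute and a tool call to move; the robot and the scene stay as the last step left them, time stands still between calls to the robot, and variables do not carry over. Pictures are saved under pics/ and viewed, and the job is handed in when it is done.

Besides the shell and the picture viewer there is one more tool, called after ">>>" by a JSON object that holds its "op" and its "data", one argument or row to a line. arm_command: Moves the arm, as the interface text tells. Its arguments: {"type":"object","properties":{"increments":{"type":"array","items":{"type":"array","items":{"type":"array","items":{"type":"number"}}}},"grip":{"type":"number"},"grip_force":{"type":"number"}},"required":["increments"]}

```bash
ls; mkdir -p pics
python3 - <<'E'
from plant import sensors, optics, ctrl
import cv2, numpy as np
s=sensors.get_state(); print({k:np.round(v,3).tolist() for k,v in s.items()})
for c in ["scene","side","wrist"]:
    im=optics.read_camera(c); cv2.imwrite(f"pics/{c}0.png",im)
    m=optics.camera_model(c); print(c,{k:np.round(v,4).tolist() for k,v in m.items()})
    if c!="wrist":
        for q in ["bin","pedal_pad","shelf_mouth","shelf_end","tamper","coaster","tea_light"]:
            print(c,q,[(np.round(d["at"],1).tolist(),round(d["conf"],2)) for d in optics.place_of(c,q)][:3])
E
```

```text
pics
{'time': 0.0, 'qpos': [-1.349, 0.287, 1.578, 0.0, 1.279, -0.15], 'dq': [0.001, -0.0, -0.001, 0.001, 0.001, 0.0], 'joint_efforts': [-0.0, -40.598, -29.262, -0.0, 0.006, 0.0], 'eef_pos': [0.245, -0.628, 0.23], 'tcp_rot': [-0.695, -0.132, 0.695, -0.13], 'contact_force': [-0.879, -0.473, -0.582], 'wrist_torque': [-0.017, 0.009, 0.003], 'opening': 0.998}
scene {'camera_matrix': [[531.5183, 0.0, 280.9355], [0.0, 531.5183, 204.9149], [0.0, 0.0, 1.0]], 'dist': [-0.1339, 0.0, 0.0, 0.0, 0.0], 'world_from_camera': [[0.6768, 0.4466, -0.5853, -0.411], [-0.7361, 0.4192, -0.5314, -0.9742], [0.0081, 0.7905, 0.6125, 0.9659], [0.0, 0.0, 0.0, 1.0]]}
scene bin [([235.9, 334.1], 0.9)]
scene pedal_pad [([235.0, 292.6], 0.82)]
scene shelf_mouth [([223.5, 342.1], 0.57)]
scene shelf_end [([243.7, 359.2], 0.68)]
scene tamper [([183.3, 197.0], 0.66)]
scene coaster [([276.9, 252.6], 0.77), ([185.5, 195.4], 0.76)]
scene tea_light [([226.9, 349.1], 0.56)]
side {'camera_matrix': [[464.2021, 0.0, 277.4661], [0.0, 464.2021, 203.5613], [0.0, 0.0, 1.0]], 'dist': [-0.0471, 0.0, 0.0, 0.0, 0.0], 'world_from_camera': [[0.9874, -0.137, 0.0792, 0.526], [0.1581, 0.8349, -0.5272, -0.8559], [0.0061, 0.533, 0.8461, 1.1542], [0.0, 0.0, 0.0, 1.0]]}
side bin [([243.2, 264.2], 0.75), ([131.7, 286.6], 0.73), ([271.9, 298.9], 0.66)]
side pedal_pad [([240.2, 264.7], 0.85), ([269.8, 286.1], 0.53)]
side shelf_mouth []
side shelf_end [([295.8, 265.3], 0.71)]
side tamper [([132.1, 291.3], 0.66)]
side coaster [([132.8, 291.1], 0.88), ([242.1, 207.3], 0.64)]
side tea_light [([284.7, 275.7], 0.52)]
wrist {'camera_matrix': [[357.6915, 0.0, 277.8511], [0.0, 357.6915, 209.2434], [0.0, 0.0, 1.0]], 'dist': [-0.0775, 0.0, 0.0, 0.0, 0.0], 'mount': [[0.0003, 0.3155, -0.9489, -0.1418], [1.0, 0.0003, 0.0005, -0.0005], [0.0004, -0.9489, -0.3155, -0.0812], [0.0, 0.0, 0.0, 1.0]]}
```

View pics/scene0.png

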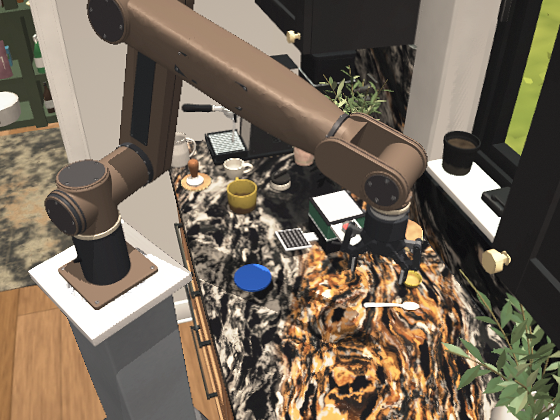

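View pics/side0.png

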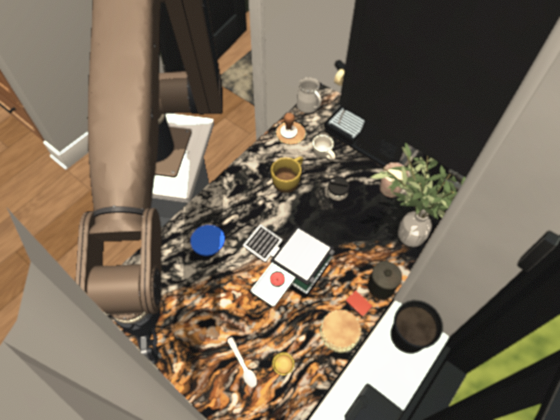

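View pics/wrist0.png

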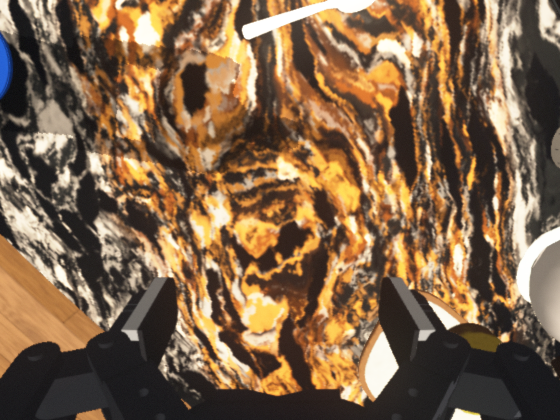

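The scene view shows the tamper on the wooden coaster at row 183, col 196. The blue look-alike is at (277,252) and the mug at (193,242). In the side view, the tamper is at (130,291), the pedal at (242,263), the lid at (255,303) and the red tea light on the shelf at (280,277). The stacked coasters are at (328,341) and the blue disc is at (240,207). Next I'll locate these.

```bash
cat > h.py <<'E'
from plant import sensors, optics, ctrl
import cv2, numpy as np
from scipy.spatial.transform import Rotation as R
def model(c):
    m=optics.camera_model(c); K=np.array(m["camera_matrix"],float); d=np.array(m["dist"],float)
    if c=="wrist":
        s=sensors.get_state(); T=np.eye(4); T[:3,:3]=R.from_quat(s["tcp_rot"]).as_matrix(); T[:3,3]=s["eef_pos"]
        W=T@np.array(m["mount"])
    else: W=np.array(m["world_from_camera"])
    return K,d,W
def onplane(M,rc,z):
    K,d,W=M
    u=cv2.undistortPoints(np.array([[[rc[1],rc[0]]]],float),K,d)[0,0]
    r=W[:3,:3]@np.array([u[0],-u[1],-1]); o=W[:3,3]
    return o+r*(z-o[2])/r[2]
def proj(M,P):
    K,d,W=M; P=np.atleast_2d(P).astype(float)
    p=(P-W[:3,3])@W[:3,:3]; p=p*[1,-1,-1]
    q=cv2.projectPoints(p.reshape(-1,1,3),np.zeros(3),np.zeros(3),K,d)[0][:,0]
    return q[:,::-1]
E
python3 - <<'E'
from h import *
S=model("side");C=model("scene")
for n,s,c,z in [("tamper",(132.1,291.3),(183.3,197.0),.008),("coaster",(132.8,291.1),(185.5,195.4),.0),("pad",(240.2,264.7),(235,292.6),.032),("send",(295.8,265.3),(243.7,359.2),.1),("tea",(284.7,275.7),(226.9,349.1),.1),("bin",(271.9,298.9),(235.9,334.1),0)]:
    print(n,onplane(S,s,z).round(3),onplane(C,c,z).round(3))
im=cv2.imread("pics/side0.png"); cv2.imwrite("pics/s_bin.png",cv2.resize(im[210:330,210:360],None,fx=5,fy=5,interpolation=3)[:600])
cv2.imwrite("pics/s_tam.png",cv2.resize(im[90:210,240:370],None,fx=5,fy=5,interpolation=3)[:600])
E
```

```text
tamper [0.42  0.135 0.008] [0.406 0.121 0.008]
coaster [0.419 0.139 0.   ] [0.402 0.125 0.   ]
pad [ 0.405 -0.279  0.032] [ 0.406 -0.276  0.032]
send [ 0.44  -0.461  0.1  ] [ 0.433 -0.467  0.1  ]
tea [ 0.46  -0.429  0.1  ] [ 0.468 -0.411  0.1  ]
bin [ 0.509 -0.342  0.   ] [ 0.51  -0.338  0.   ]
```

View pics/s_bin.png

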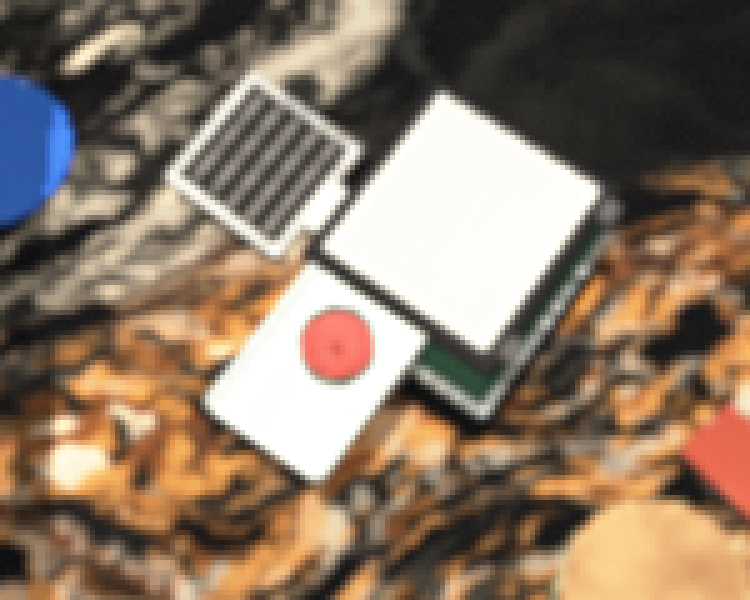

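View pics/s_tam.png

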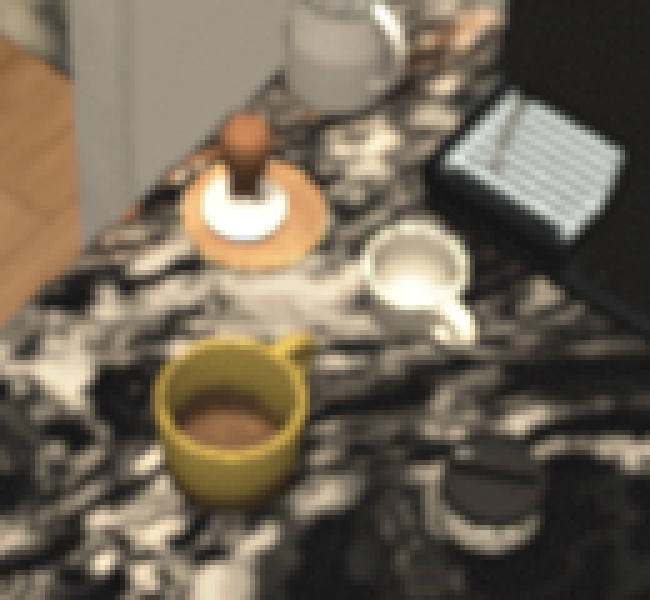

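Run:
```python
from h import *
from scipy.optimize import least_squares
S=model("side")
f=lambda c,r:((r+.5)/5-.5+210,(c+.5)/5-.5+210)
import math
def padz(x): # at rest sloping
    a=0.15; return 20+ (-(x+30))*0  # unused
# pad at rest: rotate level pose (z=18 at x=-125) about axle (-30,20) by .15
def padpt(x,y):
    dx,dz=x+30,18-20; c,s=math.cos(.15),math.sin(.15)
    # outer edge goes up: dx negative -> z up
    return [-30+c*dx+s*dz*1, y, 20 - s*dx + c*dz]
lid=[((440,92),[-59,62,108]),((603,190),[55,62,108]),((490,352),[55,-62,108]),((320,245),[-59,-62,108])]
sh=[((205,400),[-15-32,-150,105]),((318,480),[-15+32,-150,105])]
pad=[((255,75),padpt(-125-37.5,40)),((172,172),padpt(-125-37.5,-40)),((280,255),padpt(-125+37.5,-40)),((358,150),padpt(-125+37.5,40))]
print(padpt(-125,0))
A=lid+sh+pad
obs=np.array([f(*a[0]) for a in A]); P=np.array([a[1] for a in A])/1000.
def res(p,full=False):
    Rz=R.from_euler("z",p[2]).as_matrix()
    q=proj(S,P@Rz.T+[p[0],p[1],0])
    return q-obs if full else (q-obs).ravel()
o=least_squares(res,[.51,-.34,-.5]); print(o.x, math.degrees(o.x[2])); print(res(o.x,True).round(1).tolist())
p=o.x;Rz=R.from_euler("z",p[2]).as_matrix()
w=lambda b:(Rz@np.array(b)/1000+[p[0],p[1],0]).round(4)
print("pad",w([-125,0,32]),"mouth",w([-15,-60,100]),"end",w([-15,-150,100]))
# coaster & tamper
g=lambda c,r:((r+.5)/5-.5+90,(c+.5)/5-.5+240)
print("coaster",onplane(S,g(255,214),.008),"tamper top",onplane(S,g(247,132),.081+.0), "base top",onplane(S,g(246,200),.03))
print("tea",onplane(S,f(337,344),.115))
im=cv2.imread("pics/scene0.png"); cv2.imwrite("pics/c_tam.png",cv2.resize(im[120:220,160:310],None,fx=5,fy=5,interpolation=3))
```

```text
[-124.23212866887121, 0, 32.21908042911984]
[ 0.51335844 -0.33912835 -0.45327917] -25.970983206445112
[[-4.1, -0.8], [-1.0, 4.1], [4.3, -0.1], [0.8, -4.7], [0.3, 1.0], [-0.9, 0.2], [-1.0, -0.0], [0.7, -0.9], [0.3, -0.2], [-0.4, 1.4]]
pad [ 0.401  -0.2844  0.032 ] mouth [ 0.4736 -0.3865  0.1   ] end [ 0.4342 -0.4674  0.1   ]
coaster [0.41768051 0.13386083 0.008     ] tamper top [0.41012148 0.13619335 0.081     ] base top [0.41242699 0.12550775 0.03      ]
tea [ 0.46131966 -0.41859945  0.115     ]
```

View pics/c_tam.png

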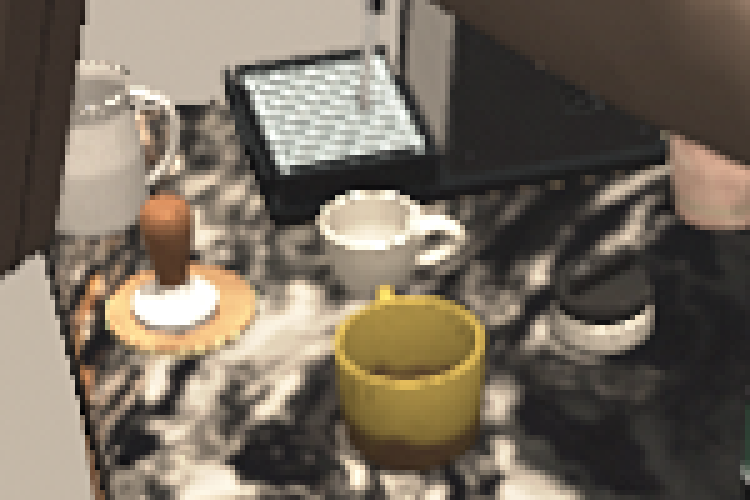

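```bash
cat >> h.py <<'E'
def rows_to(target, yaw_t=None):
    """increments total in tool axes (cm) and turn (rad) to reach target; yaw = world angle of tool y"""
    s=sensors.get_state(); M=R.from_quat(s["tcp_rot"]).as_matrix()
    d=M.T@(np.array(target)-s["eef_pos"])*100
    y=np.arctan2(M[1,1],M[0,1]); print("tcp",np.round(s["eef_pos"],4),"yaw_y deg",round(np.degrees(y),2),"q",np.round(s["qpos"],2).tolist(),"tilt",M[:,0].round(3).tolist())
    print("delta tool cm",d.round(2).tolist(), "n>=",np.linalg.norm(d)/6.25)
E
python3 - <<'E'
from h import *
rows_to([.42,.13,.2])
s=sensors.get_state(); print(R.from_quat(s["tcp_rot"]).as_matrix().round(3).tolist())
S=model("side");g=lambda c,r:((r+.5)/5-.5+90,(c+.5)/5-.5+240)
print("mug rim c",onplane(S,g(232,390),.072)[:2],"mug handle",onplane(S,g(310,345),.06)[:2],"cup rim",onplane(S,g(415,265),.05)[:2],"cup handle",onplane(S,g(460,335),.04)[:2],"timer",onplane(S,g(495,490),.054)[:2],"pitcher base",onplane(S,g(345,100),.0)[:2],onplane(S,g(345,20),.12)[:2], "tray", onplane(S,g(440,170),.05)[:2])
E
```

```text
tcp [ 0.2453 -0.6289  0.2313] yaw_y deg -68.7 q [-1.35, 0.29, 1.58, -0.0, 1.28, -0.15] tilt [-0.0, -0.0, -1.0]
delta tool cm [3.13, -64.35, -43.85] n>= 12.469572636101052
[[-0.0, 0.363, -0.932], [-0.0, -0.932, -0.363], [-1.0, 0.0, 0.0]]
mug rim c [ 0.42969433 -0.05595032] mug handle [ 0.46942202 -0.00665514] cup rim [0.52452382 0.0731092 ] cup handle [0.55733575 0.03139042] timer [ 0.58759379 -0.08853561] pitcher base [0.46250082 0.25080259] [0.46086838 0.20296354] tray [0.53194198 0.1530219 ]
```

>>> {"op": "arm_command", "data": {
  "increments": [
    [[0.5,-3.6,-3.45,0],[0.5,-3.6,-3.45,0],[0.5,-3.6,-3.45,0],[0.5,-3.6,-3.45,0],[0.5,-3.6,-3.45,0],[0.5,-3.6,-3.45,0],[0,-4.1,-3.2,0],[0,-4.1,-3.2,0],[0,-4.1,-3.2,0],[0,-4.1,-3.2,0],[0,-4.1,-3.2,0],[0,-4.1,-3.2,0],[0.25,-4.5,-0.9,0],[0.25,-4.5,-0.9,0],[0.25,-4.5,-0.9,0],[0.25,-4.5,-0.9,0]]
  ],
  "grip": 5.5
}}

```text
time: 2.85
eef_pos: [0.417, 0.1288, 0.1917]
tcp_rot: [0.695, 0.131, -0.694, 0.131]
contact_force: [-0.1, -0.4, 0.1]
opening: 0.644
```

>>> {"op": "arm_command", "data": {
  "increments": [
    [[0,0,0,-0.178],[0,0,0,-0.178],[0,0,0,-0.178],[0,0,0,-0.178],[0,0,0,-0.178],[0,0,0,-0.178],[0,0,0,-0.178],[0,0,0,-0.178],[0,0,0,-0.178],[0,0,0,-0.178],[0,0,0,-0.178],[0,0,0,-0.178],[0,0,0,-0.178],[0,0,0,0]]
  ]
}}

```text
time: 4.6
eef_pos: [0.4173, 0.1273, 0.1915]
tcp_rot: [0.161, 0.688, -0.16, 0.689]
contact_force: [-0.0, -0.6, -0.2]
opening: 0.643
```

Run:
```python
from h import *
rows_to([.42,.13,.19])
M=model("wrist"); im=optics.read_camera("wrist"); cv2.imwrite("pics/w1.png",im)
for q,z in [("tamper",.008),("coaster",0)]:
    for d in optics.place_of("wrist",q)[:2]: print(q,d["at"],d["conf"],onplane(M,d["at"],z))
```

```text
tcp [0.4173 0.1273 0.1915] yaw_y deg 63.76 q [0.06, -0.23, 2.18, -0.0, 1.19, -1.05] tilt [0.0, 0.0, -1.0]
delta tool cm [0.15, 0.36, 0.12] n>= 0.06542456755121852
tamper [164.2, 276.0] 0.94 [0.40178269 0.13371901 0.008     ]
```

View pics/w1.png

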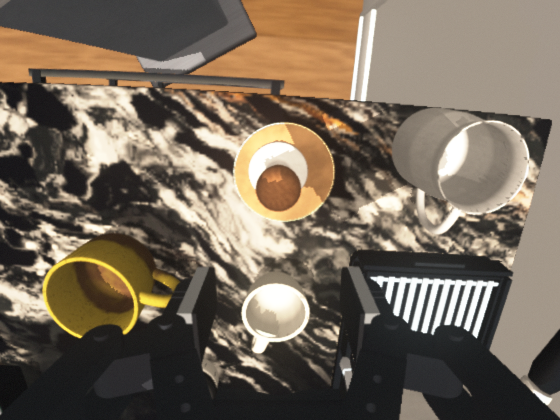

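Run:
```python
from h import *
M=model("wrist")
print(onplane(M,(171.5,284),.008),onplane(M,(188,278),.080),onplane(M,(165,278),.03))
im=cv2.imread("pics/w1.png"); cv2.imwrite("pics/w1c.png",cv2.resize(im[110:230,215:355],None,fx=5,fy=5,interpolation=3))
T=proj(M,[[.4,.134,.008],[.4,.134,.089]]);print(T)
```

```text
[0.41112005 0.13733099 0.008     ] [0.40534123 0.13383601 0.08      ] [0.39915473 0.13698906 0.03      ]
[[162.45052517 275.44953479]
 [184.66675087 274.87511396]]
```

View pics/w1c.png

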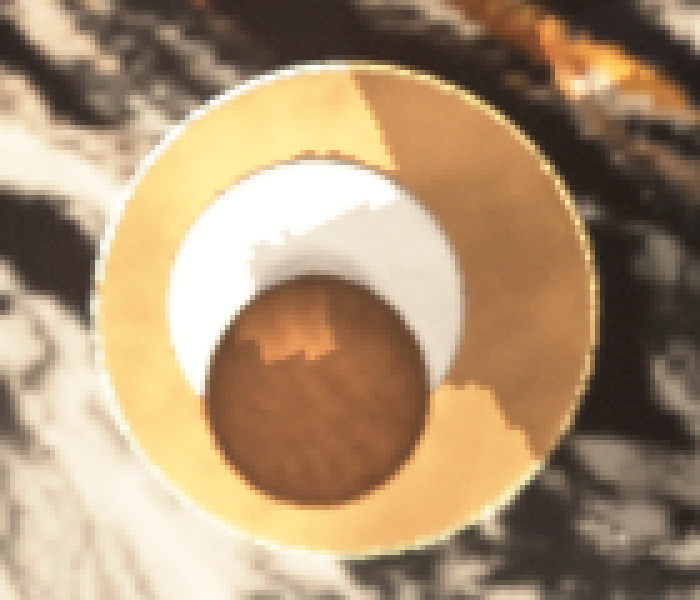

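Run:
```python
from h import *
M=model("wrist")
print(onplane(M,(171.5,284.4),.008),onplane(M,(171,278.1),.03),onplane(M,(188,278.4),.072))
rows_to(list(onplane(M,(171,278.1),.03)[:2])+[.12])
for z in (.15,.1,.05): rows_to([.4035,.1365,z])
```

```text
[0.41128419 0.13766351 0.008     ] [0.40391028 0.13473869 0.03      ] [0.4074206  0.13316289 0.072     ]
tcp [0.4173 0.1273 0.1914] yaw_y deg 63.75 q [0.06, -0.23, 2.18, 0.0, 1.19, -1.05] tilt [0.0, 0.0, -1.0]
delta tool cm [7.14, 0.07, -1.53] n>= 1.1687554920391356
tcp [0.4173 0.1273 0.1914] yaw_y deg 63.75 q [0.06, -0.23, 2.18, 0.0, 1.19, -1.05] tilt [0.0, 0.0, -1.0]
delta tool cm [4.14, 0.21, -1.65] n>= 0.7139797961848562
tcp [0.4173 0.1273 0.1914] yaw_y deg 63.75 q [0.06, -0.23, 2.18, 0.0, 1.19, -1.05] tilt [0.0, 0.0, -1.0]
delta tool cm [9.14, 0.21, -1.65] n>= 1.4866385526574653
tcp [0.4173 0.1273 0.1914] yaw_y deg 63.75 q [0.06, -0.23, 2.18, 0.0, 1.19, -1.05] tilt [0.0, 0.0, -1.0]
delta tool cm [14.14, 0.21, -1.65] n>= 2.2782495963205616
```

>>> {"op": "arm_command", "data": {
  "increments": [
    [[2.7,0,-0.5,0],[2.7,0.1,-0.5,0],[2.7,0,-0.4,0],[0,0,0,0],[0,0,0,0]]
  ]
}}

```text
time: 5.38
eef_pos: [0.406, 0.1344, 0.1114]
tcp_rot: [0.16, 0.688, -0.16, 0.689]
contact_force: [-0.4, 0.7, 1.1]
opening: 0.648
```

Run:
```python
from h import *
rows_to([.405,.134,.042])
M=model("wrist"); im=optics.read_camera("wrist"); cv2.imwrite("pics/w2.png",im)
print(proj(M,[[.405,.134,.089],[.405,.134,.03]]))
```

```text
tcp [0.406  0.1344 0.1114] yaw_y deg 63.85 q [0.08, -0.14, 2.26, -0.0, 1.02, -1.03] tilt [0.002, 0.0, -1.0]
delta tool cm [6.94, -0.09, -0.08] n>= 1.1105093528683203
[[258.28508917 275.53248437]
 [218.44524996 275.88910532]]
```

View pics/w2.png

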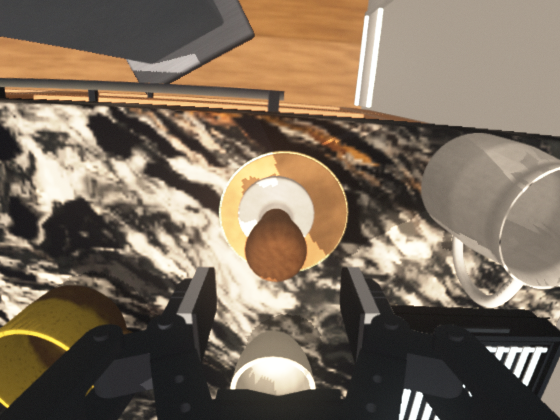

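>>> {"op": "arm_command", "data": {
  "increments": [
    [[1.75,-0.03,-0.05,0],[1.75,-0.03,-0.05,0],[1.75,-0.03,-0.05,0],[1.7,0,-0.05,0],[0,0,0,0],[0,0,0,0]]
  ]
}}

```text
time: 6.18
eef_pos: [0.4042, 0.1345, 0.0422]
tcp_rot: [0.16, 0.688, -0.16, 0.69]
contact_force: [0.2, -0.1, -0.0]
opening: 0.65
```

Run:
```python
from h import *
rows_to([.405,.134,.042])
M=model("wrist"); im=optics.read_camera("wrist"); cv2.imwrite("pics/w3.png",im)
```

```text
tcp [0.4042 0.1345 0.0422] yaw_y deg 63.87 q [0.08, -0.01, 2.3, -0.0, 0.85, -1.03] tilt [0.002, 0.0, -1.0]
delta tool cm [0.02, -0.01, 0.09] n>= 0.015305463277288356
```

View pics/w3.png

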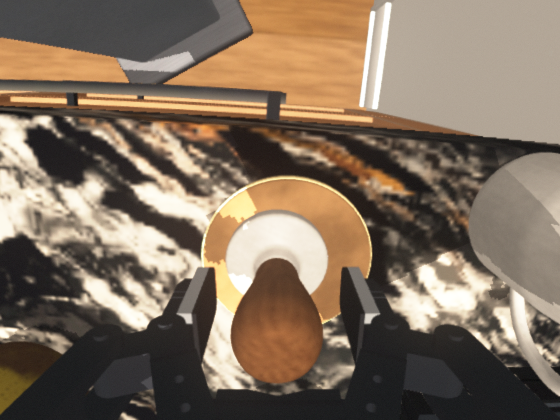

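>>> {"op": "arm_command", "data": {
  "increments": [
    [[0,0,0,0],[0,0,0,0],[0,0,0,0],[0,0,0,0],[0,0,0,0],[0,0,0,0],[0,0,0,0]]
  ],
  "grip": 1.0,
  "grip_force": 50
}}

```text
time: 7.1
eef_pos: [0.4038, 0.1344, 0.0419]
tcp_rot: [0.16, 0.688, -0.16, 0.689]
contact_force: [-2.1, -1.6, 6.5]
opening: 0.371
```

Run:
```python
from h import *
print(sensors.get_state()["opening"],sensors.get_state()["contact_force"])
M=model("wrist"); im=optics.read_camera("wrist"); cv2.imwrite("pics/w4.png",im)
```

```text
0.37101236137320204 [-2.06635215 -1.55335822  6.50729148]
```

View pics/w4.png

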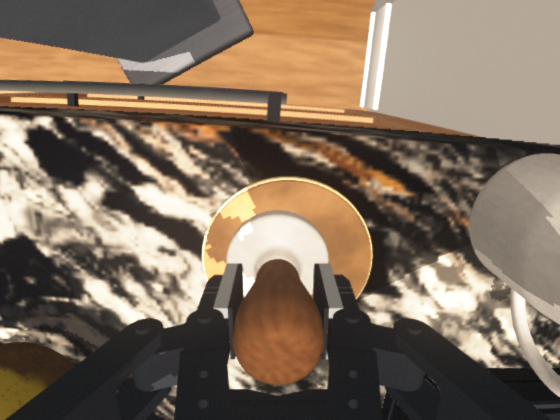

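>>> {"op": "arm_command", "data": {
  "increments": [
    [[-0.5,0,0,0],[-1,0,0,0],[-1.5,0,0,0],[-2,0,0,0],[-2,0,0,0],[-2,0,0,0],[-2,0,0,0],[0,0,0,0]]
  ]
}}

```text
time: 8.15
eef_pos: [0.4044, 0.1346, 0.1532]
tcp_rot: [0.16, 0.687, -0.159, 0.691]
contact_force: [0.4, 0.5, -3.7]
opening: 0.371
```

Run:
```python
from h import *
s=sensors.get_state();print(s["opening"],s["contact_force"])
rows_to([.38,-.2,.16])
im=optics.read_camera("wrist"); cv2.imwrite("pics/w5.png",im)
im=optics.read_camera("side"); cv2.imwrite("pics/s5.png",im)
```

```text
0.37060383685915227 [ 0.4035311   0.52995003 -3.68322865]
tcp [0.4044 0.1346 0.1532] yaw_y deg 63.89 q [0.08, -0.21, 2.24, 0.0, 1.11, -1.03] tilt [0.005, 0.0, -1.0]
delta tool cm [-0.71, -31.12, 12.54] n>= 5.369229471617157
```

View pics/w5.png

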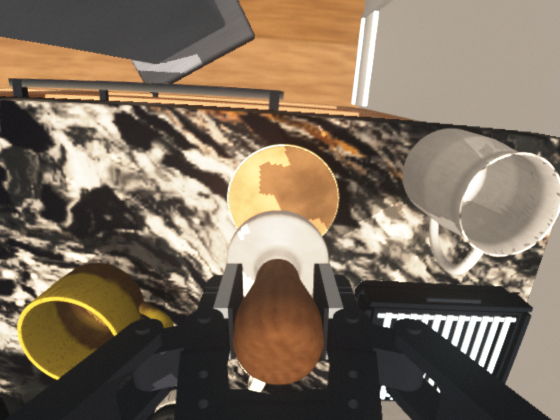

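View pics/s5.png

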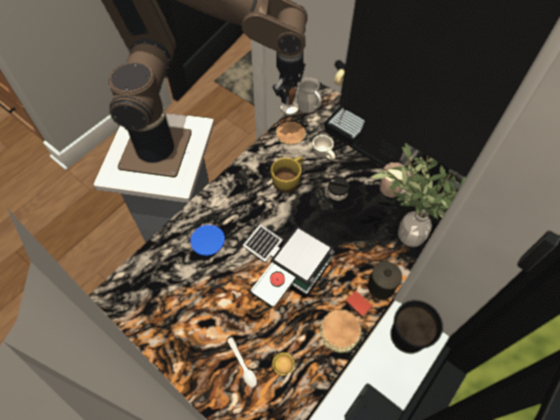

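```bash
cat >> h.py <<'E'
def circ(c,r,z):
    t=np.linspace(0,2*np.pi,361); return np.c_[c[0]+r*np.cos(t),c[1]+r*np.sin(t),0*t+z]
def ext(q): return [q[:,0].min().round(1),q[:,0].max().round(1),q[:,1].min().round(1),q[:,1].max().round(1)]
E
python3 - <<'E'
from h import *
M=model("wrist")
m=optics.camera_model("wrist"); MT=(M[0],M[1],np.array(m["mount"]))
for dz in (-.006,-.003,0,.003,.006):
    t=np.linspace(0,2*np.pi,361)
    q=proj(MT,np.c_[0*t+.0119,.0265*np.cos(t),dz+.0265*np.sin(t)]); print(dz,ext(q))
for c in ([.4113,.1377],[.408,.136],[.414,.139],[.405,.134]): print(c,ext(proj(M,circ(c,.047,.008))))
E
```

```text
-0.006 [np.float64(205.2), np.float64(305.8), np.float64(221.5), np.float64(332.8)]
-0.003 [np.float64(211.5), np.float64(310.9), np.float64(221.8), np.float64(332.5)]
0 [np.float64(217.7), np.float64(315.9), np.float64(222.1), np.float64(332.2)]
0.003 [np.float64(223.8), np.float64(320.8), np.float64(222.5), np.float64(331.9)]
0.006 [np.float64(229.9), np.float64(325.7), np.float64(222.8), np.float64(331.6)]
[0.4113, 0.1377] [np.float64(144.9), np.float64(252.7), np.float64(229.0), np.float64(341.7)]
[0.408, 0.136] [np.float64(142.1), np.float64(250.4), np.float64(225.3), np.float64(338.3)]
[0.414, 0.139] [np.float64(147.2), np.float64(254.6), np.float64(231.9), np.float64(344.4)]
[0.405, 0.134] [np.float64(139.8), np.float64(248.5), np.float64(221.4), np.float64(334.7)]
```

>>> {"op": "arm_command", "data": {
  "increments": [
    [[-0.6,-2,1.2,0],[-0.6,-4.0,2.4,0],[-0.6,-4.5,2.7,0],[-0.6,-4.5,2.7,0],[-0.6,-4.5,2.7,0],[-0.6,-4,2.4,0],[-0.1,-2.5,1.4,0],[0,-1,0.6,0],[0,0,0,0],[0,0,0,0]]
  ]
}}

```text
time: 9.5
eef_pos: [0.4283, -0.1775, 0.1871]
tcp_rot: [0.16, 0.689, -0.159, 0.688]
contact_force: [0.1, 0.2, -3.4]
opening: 0.369
```

Run:
```python
from h import *
s=sensors.get_state();print(s["opening"],s["contact_force"])
rows_to([.401,-.284,.19])
M=model("wrist"); im=optics.read_camera("wrist"); cv2.imwrite("pics/w6.png",im)
for d in optics.place_of("wrist","pedal_pad")[:2]: print(d["at"],d["conf"],onplane(M,d["at"],.032))
for d in optics.place_of("wrist","shelf_mouth")[:2]: print(d["at"],d["conf"],onplane(M,d["at"],.1))
```

```text
0.36894174436968485 [ 0.05304607  0.17184525 -3.44593711]
tcp [ 0.4283 -0.1775  0.1871] yaw_y deg 63.95 q [-0.61, -0.15, 2.12, 0.0, 1.17, -1.73] tilt [-0.001, 0.001, -1.0]
delta tool cm [-0.3, -10.76, 2.22] n>= 1.7593166435739014
[209.1, 153.2] 0.93 [ 0.39538409 -0.28324972  0.032     ]
[363.8, 71.9] 0.9 [ 0.46973507 -0.38749747  0.1       ]
```

View pics/w6.png

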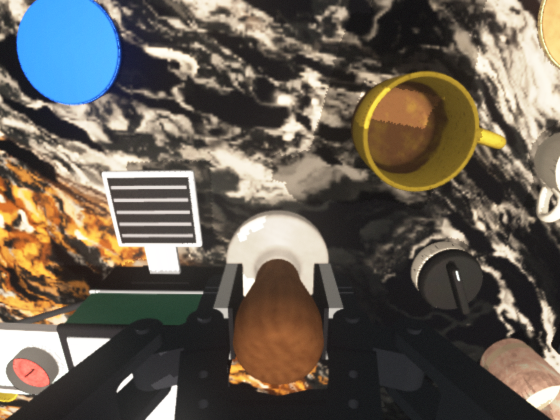

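Run:
```python
from h import *
from scipy.optimize import least_squares
import math
M=model("wrist");S=model("side")
def padpt(x,y):
    dx,dz=x+30,-2; c,s=math.cos(.15),math.sin(.15)
    return [-30+c*dx+s*dz, y, 20-s*dx+c*dz]
im=cv2.imread("pics/w6.png"); cv2.imwrite("pics/w6c.png",cv2.resize(im[155:275,85:225],None,fx=5,fy=5,interpolation=3))
fl=padpt(-162.5,-40);fr=padpt(-162.5,40);br=padpt(-87.5,40);bl=padpt(-87.5,-40)
P=np.array([fl,fr,br,bl])/1000
ow=np.array([(172,102),(170,196),(247,202),(250,117)],float)
f=lambda c,r:((r+.5)/5-.5+210,(c+.5)/5-.5+210)
os_=np.array([f(172,172),f(255,75),f(358,150),f(280,255)])
def res(p,mode):
    Q=P@R.from_euler("z",p[2]).as_matrix().T+[p[0],p[1],0]
    r=[]
    if 'w' in mode: r.append((proj(M,Q)-ow).ravel())
    if 's' in mode: r.append((proj(S,Q)-os_).ravel()*1.0)
    return np.concatenate(r)
for mode in ("w","s","ws"):
    o=least_squares(res,[.51,-.34,-.45],args=(mode,)); p=o.x
    w=R.from_euler("z",p[2]).as_matrix()@[-.125,0,0]+[p[0],p[1],0]
    print(mode,p.round(4),"pad",w.round(4),o.fun.round(1).tolist())
```

```text
w [ 0.5099 -0.3392 -0.456 ] pad [ 0.3977 -0.2841  0.    ] [0.3, -0.7, 1.8, -1.6, 0.4, 0.9, -3.1, 1.8]
s [ 0.5131 -0.3397 -0.4558] pad [ 0.4009 -0.2846  0.    ] [0.7, -1.0, -0.9, -0.0, -0.3, 1.3, 0.4, -0.3]
ws [ 0.5102 -0.3392 -0.4558] pad [ 0.398  -0.2842  0.    ] [0.6, -0.6, 2.2, -1.5, 0.7, 1.0, -2.8, 1.9, 0.4, -2.0, -1.2, -1.0, -0.6, 0.3, 0.1, -1.3]
```

View pics/w6c.png

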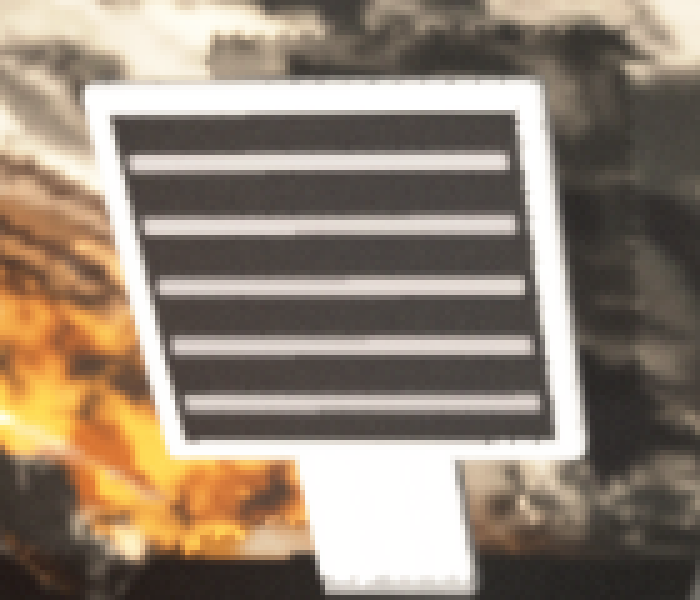

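>>> {"op": "arm_command", "data": {
  "increments": [
    [[0.5,-1,0.2,0],[1,-2.3,0.5,0],[1,-2.7,0.6,0],[1,-2.7,0.6,0],[1,-1.7,0.4,0],[1,-0.5,0.1,0],[0.2,0,0,0],[0,0,0,0],[0,0,0,0]]
  ]
}}

```text
time: 10.78
eef_pos: [0.4027, -0.2869, 0.1313]
tcp_rot: [0.159, 0.689, -0.16, 0.689]
contact_force: [0.2, -0.5, -4.0]
opening: 0.368
```

Run:
```python
from h import *
s=sensors.get_state();print(s["opening"],s["contact_force"])
rows_to([.402,-.286,.052])
M=model("wrist"); im=optics.read_camera("wrist"); cv2.imwrite("pics/w7.png",im)
im=optics.read_camera("side"); cv2.imwrite("pics/s7.png",cv2.resize(im[170:310,190:350],None,fx=4,fy=4))
```

```text
0.3675243123847651 [ 0.24818467 -0.517762   -3.95753329]
tcp [ 0.4027 -0.2869  0.1313] yaw_y deg 63.94 q [-0.82, -0.01, 2.1, 0.0, 1.05, -1.94] tilt [0.001, -0.0, -1.0]
delta tool cm [7.93, 0.05, -0.11] n>= 1.2687303204905227
```

View pics/w7.png

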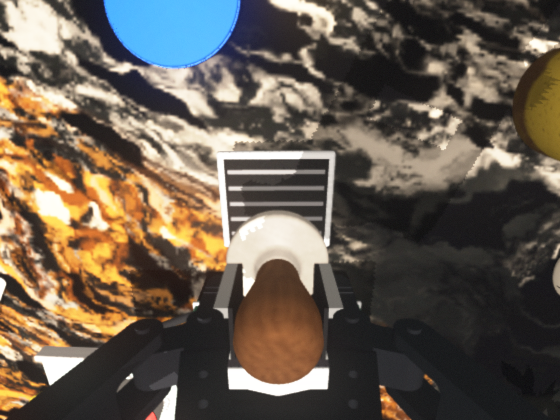

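View pics/s7.png

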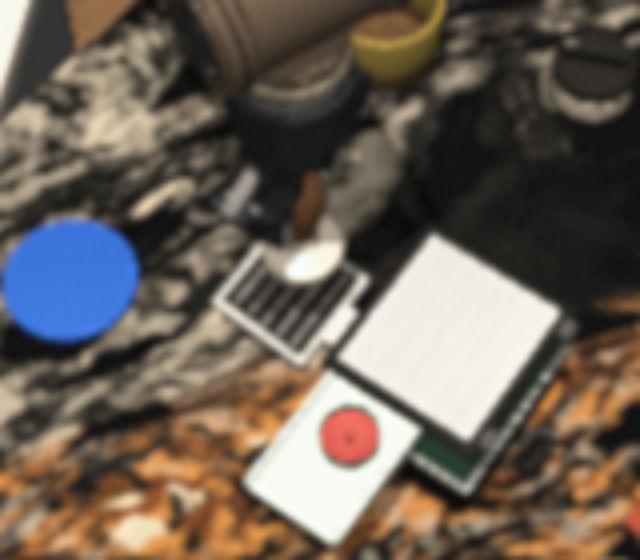

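Run:
```python
from h import *
M=model("wrist")
for x in (.5070,.5102,.5131):
    Rz=R.from_euler("z",-.4558).as_matrix()
    Q=np.array([[-.1615,-.04,.0378],[-.1615,.04,.0378]])@Rz.T+[x,-.3392,0]
    print(x,proj(M,Q).round(1).tolist())
```

```text
0.507 [[149.3, 215.4], [149.3, 336.6]]
0.5102 [[153.6, 217.7], [153.6, 338.5]]
0.5131 [[157.5, 219.8], [157.5, 340.2]]
```

>>> {"op": "arm_command", "data": {
  "increments": [
    [[1,0,-0.1,0],[2,0,0,0],[1.5,0,0,0],[0.8,0,0,0],[0.5,0,0,0],[0.5,0,0,0],[0.5,0,0,0],[0.4,0,0,0],[0.3,0,0,0],[0.2,0,0,0],[0.2,0,0,0],[0,0,0,0],[0,0,0,0]]
  ]
}}

```text
time: 12.5
eef_pos: [0.4015, -0.2872, 0.0525]
tcp_rot: [0.16, 0.689, -0.16, 0.689]
contact_force: [-2.1, 0.9, 4.2]
opening: 0.37
```

Run:
```python
from h import *
s=sensors.get_state();print(s["opening"],s["contact_force"])
rows_to([.402,-.286,.052])
M=model("wrist"); im=optics.read_camera("wrist"); cv2.imwrite("pics/w8.png",im)
im=optics.read_camera("side"); cv2.imwrite("pics/s8.png",cv2.resize(im[170:310,190:350],None,fx=4,fy=4))
```

```text
0.37009253440984363 [-2.12310457  0.89150562  4.21529721]
tcp [ 0.4015 -0.2872  0.0525] yaw_y deg 63.89 q [-0.83, 0.12, 2.14, -0.0, 0.88, -1.94] tilt [0.0, -0.001, -1.0]
delta tool cm [0.05, 0.13, -0.01] n>= 0.021748087187358513
```

View pics/w8.png

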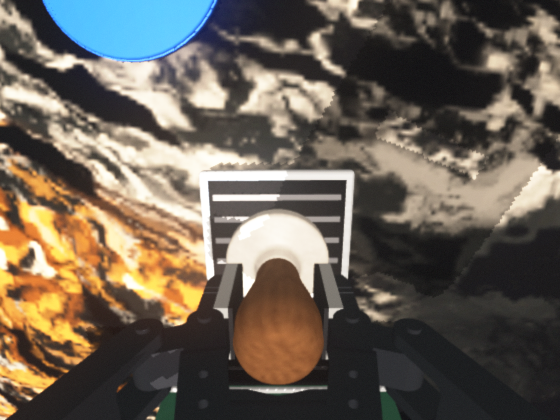

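View pics/s8.png

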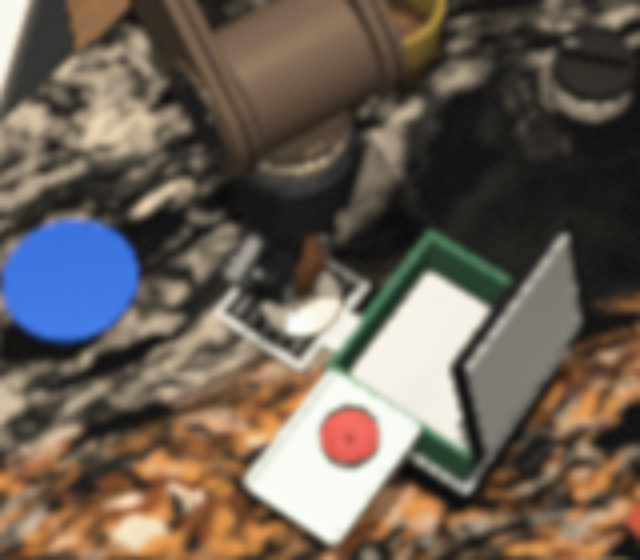

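>>> {"op": "arm_command", "data": {
  "increments": [
    [[-0.05,0,0,0],[0,0,0,0],[0,0,0,0],[0,0,0,0],[0,0,0,0]]
  ],
  "grip": 5.6
}}

```text
time: 13.22
eef_pos: [0.4014, -0.2868, 0.0522]
tcp_rot: [0.16, 0.689, -0.16, 0.689]
contact_force: [0.0, -0.7, 0.3]
opening: 0.658
```

Run:
```python
from h import *
s=sensors.get_state();print(s["opening"],s["contact_force"])
M=model("wrist"); im=optics.read_camera("wrist"); cv2.imwrite("pics/w9.png",im)
im=optics.read_camera("side"); cv2.imwrite("pics/s9.png",cv2.resize(im[170:310,190:350],None,fx=4,fy=4))
```

```text
0.657510326305658 [ 0.00456045 -0.71907353  0.30330406]
```

View pics/w9.png

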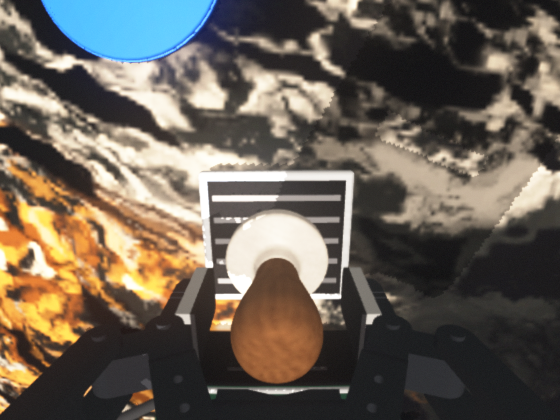

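View pics/s9.png

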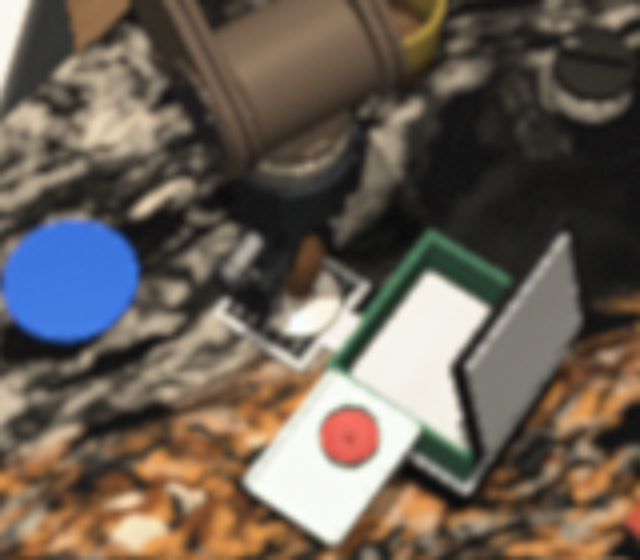

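>>> {"op": "arm_command", "data": {
  "increments": [
    [[-1,0,0,0],[-2,0,0,0],[-2.5,0,0,0],[-2.5,0,0,0],[-2.3,0,0,0],[0,-1.5,1,0],[0,-3.1,2.2,0],[0,-3.1,2.3,0],[0,-3.1,2.3,0],[0,-2.1,1.6,0],[0,-1,0.6,0],[0,0,0,0],[0,0,0,0]]
  ]
}}

```text
time: 14.95
eef_pos: [0.4297, -0.4548, 0.1548]
tcp_rot: [0.16, 0.689, -0.159, 0.689]
contact_force: [-0.3, 0.7, -0.4]
opening: 0.656
```

>>> {"op": "arm_command", "data": {
  "increments": [
    [[0,0,0,0],[0,0,0,0],[0,0,0,0],[0,0,0,0]]
  ],
  "grip": 0,
  "grip_force": 20
}}

```text
time: 15.45
eef_pos: [0.43, -0.4556, 0.1554]
tcp_rot: [0.16, 0.689, -0.16, 0.689]
contact_force: [-1.0, 0.4, -0.7]
opening: -0.0
```

Run:
```python
from h import *
s=sensors.get_state();print(s["time"],s["opening"],s["contact_force"])
rows_to([.4304,-.456,.106])
M=model("wrist"); im=optics.read_camera("wrist"); cv2.imwrite("pics/w10.png",im)
for n,z in (("tea_light",.1),("shelf_mouth",.1),("shelf_end",.1)):
  for d in optics.place_of("wrist",n)[:2]: print(n,d["at"],d["conf"],onplane(M,d["at"],z))
im=optics.read_camera("side"); cv2.imwrite("pics/s10.png",cv2.resize(im[170:310,190:350],None,fx=4,fy=4))
```

```text
15.45 -0.0003248100909914688 [-1.02443651  0.44105806 -0.6922994 ]
tcp [ 0.43   -0.4556  0.1554] yaw_y deg 63.89 q [-0.98, 0.25, 1.76, 0.0, 1.13, -2.09] tilt [0.0, -0.0, -1.0]
delta tool cm [4.94, -0.02, 0.05] n>= 0.7911610163061785
tea_light [246.6, 355.1] 0.69 [ 0.4578617  -0.41671804  0.1       ]
shelf_mouth [241.1, 404.2] 0.87 [ 0.46787253 -0.38841273  0.1       ]
shelf_end [244.8, 261.4] 0.74 [ 0.43171999 -0.46704303  0.1       ]
```

View pics/w10.png

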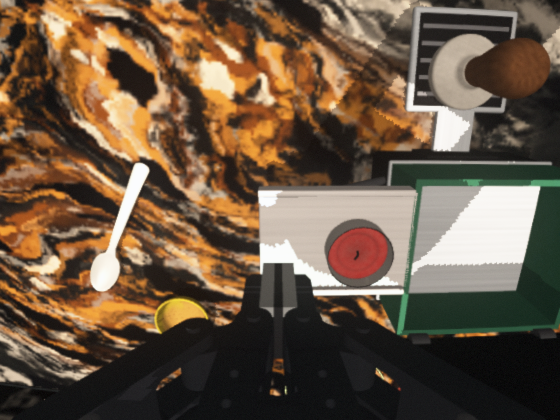

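View pics/s10.png

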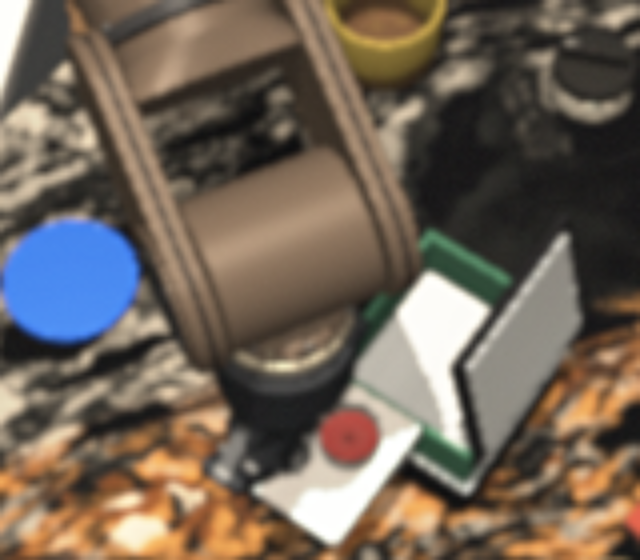

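>>> {"op": "arm_command", "data": {
  "increments": [
    [[1.7,0,0,0],[1.7,0,0.1,0],[1.5,0,0,0],[0,0,0,0],[0,0.8,0,0],[0,0.8,0,0],[0,0.8,0,0],[0,0.8,0,0],[0,0.8,0,0],[0,0.8,0,0],[0,0.8,0,0],[0,0.7,0,0],[0,0.7,0,0],[0,0.6,0,0],[0,0,0,0],[0,0,0,0]]
  ]
}}

```text
time: 17.7
eef_pos: [0.4642, -0.3877, 0.106]
tcp_rot: [0.16, 0.689, -0.16, 0.689]
contact_force: [0.5, -0.0, 0.5]
opening: -0.0
```

Run:
```python
from h import *
s=sensors.get_state();print(s["time"],s["opening"],s["contact_force"])
rows_to([.4304,-.456,.106])
im=optics.read_camera("wrist"); cv2.imwrite("pics/w11.png",im)
im=optics.read_camera("side"); cv2.imwrite("pics/s11.png",cv2.resize(im[170:310,190:350],None,fx=4,fy=4))
```

```text
17.7 -0.00028738049280514554 [ 0.54408255 -0.03484009  0.48805603]
tcp [ 0.4642 -0.3877  0.106 ] yaw_y deg 63.89 q [-0.86, 0.27, 1.85, 0.0, 1.03, -1.98] tilt [-0.0, 0.0, -1.0]
delta tool cm [-0.0, -7.62, -0.03] n>= 1.219502837439819
```

View pics/w11.png

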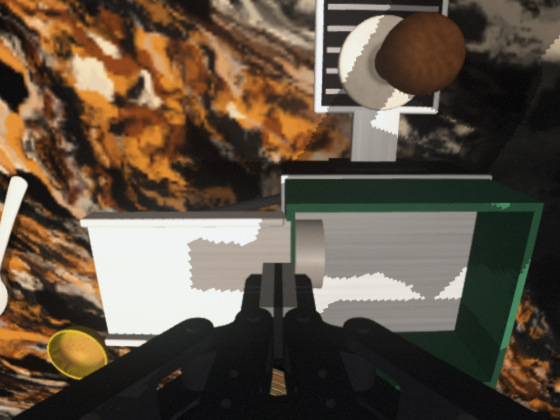

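View pics/s11.png

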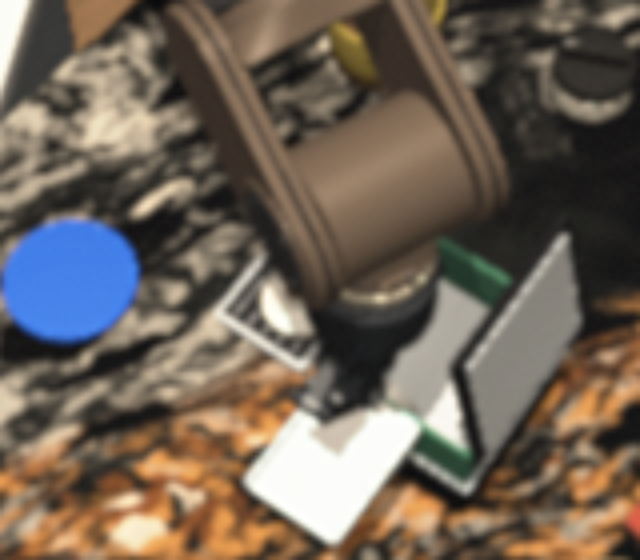

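>>> {"op": "arm_command", "data": {
  "increments": [
    [[0,-1.5,0,0],[0,-2,0,0],[-2,-2,0,0],[-2.5,-1,0,0],[0,0,0,0],[0,0,0,0]]
  ]
}}

```text
time: 18.55
eef_pos: [0.4351, -0.4462, 0.1504]
tcp_rot: [0.16, 0.689, -0.16, 0.688]
contact_force: [-0.3, -0.4, -0.5]
opening: 0.001
```

Run:
```python
from h import *
s=sensors.get_state();print(s["time"],s["opening"],s["contact_force"])
rows_to([.4014,-.2868,.0522])
im=optics.read_camera("wrist"); cv2.imwrite("pics/w12.png",im)
```

```text
18.55 0.00116573069795178 [-0.33479948 -0.41052906 -0.5092552 ]
tcp [ 0.4351 -0.4462  0.1504] yaw_y deg 63.84 q [-0.96, 0.25, 1.77, 0.0, 1.12, -2.08] tilt [-0.001, 0.001, -1.0]
delta tool cm [9.84, 12.82, -10.04] n>= 3.0439302329403826
```

View pics/w12.png

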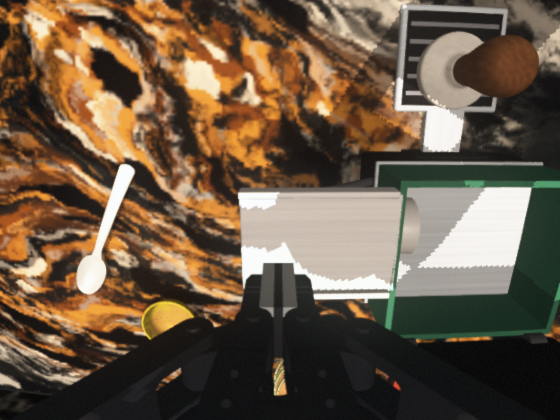

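>>> {"op": "arm_command", "data": {
  "increments": [
    [[-0.5,1.5,-1.2,0],[0,3,-2.4,0],[0,3.2,-2.5,0],[0,3,-2.4,0],[0,1.6,-1.2,0],[0,0.5,-0.3,0],[0,0,0,0],[0,0,0,0]]
  ],
  "grip": 5.8
}}

```text
time: 19.6
eef_pos: [0.4026, -0.2883, 0.1565]
tcp_rot: [0.16, 0.689, -0.16, 0.689]
contact_force: [0.3, 0.1, 0.5]
opening: 0.682
```

Run:
```python
from h import *
s=sensors.get_state();print(s["time"],s["opening"],s["contact_force"])
rows_to([.4014,-.2868,.0522])
im=optics.read_camera("wrist"); cv2.imwrite("pics/w13.png",im)
```

```text
19.6 0.6817153747254173 [0.31957504 0.09222543 0.4594502 ]
tcp [ 0.4026 -0.2883  0.1565] yaw_y deg 63.85 q [-0.83, -0.04, 2.08, -0.0, 1.1, -1.94] tilt [0.0, -0.001, -1.0]
delta tool cm [10.43, 0.09, -0.18] n>= 1.6694722320751347
```

View pics/w13.png

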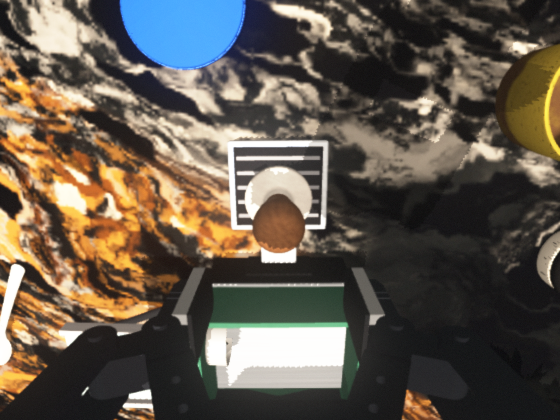

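Tamper still stands on the pad (col 278), and the tea light is in the tub. I'll descend, grip it and check.

>>> {"op": "arm_command", "data": {
  "increments": [
    [[1,0.05,-0.1,0],[2,0.05,-0.1,0],[2.5,0,0,0],[2.2,0,0,0],[1.5,0,0,0],[0.8,0,0,0],[0.4,0,0,0],[0,0,0,0],[0,0,0,0]]
  ]
}}

```text
time: 20.78
eef_pos: [0.4013, -0.2859, 0.053]
tcp_rot: [0.159, 0.688, -0.16, 0.689]
contact_force: [0.4, 0.5, -0.4]
opening: 0.68
```

>>> {"op": "arm_command", "data": {
  "increments": [
    [[0,0,0,0],[0,0,0,0],[0,0,0,0],[0,0,0,0],[0,0,0,0],[0,0,0,0],[0,0,0,0]]
  ],
  "grip": 1.0,
  "grip_force": 50
}}

```text
time: 21.65
eef_pos: [0.4012, -0.2861, 0.0529]
tcp_rot: [0.159, 0.689, -0.16, 0.689]
contact_force: [-1.1, -0.5, 5.1]
opening: 0.367
```

Run:
```python
from h import *
s=sensors.get_state();print(s["time"],s["opening"],s["contact_force"])
rows_to([.4014,-.2868,.0522])
im=optics.read_camera("wrist"); cv2.imwrite("pics/w14.png",im)
```

```text
21.65 0.36657088638600416 [-1.10244945 -0.49258506  5.09484653]
tcp [ 0.4012 -0.2861  0.0529] yaw_y deg 63.89 q [-0.83, 0.12, 2.14, -0.0, 0.88, -1.94] tilt [0.001, -0.001, -1.0]
delta tool cm [0.07, -0.06, 0.05] n>= 0.016763682189099436
```

View pics/w14.png

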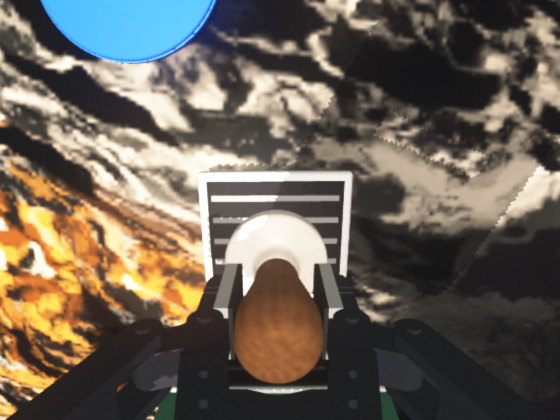

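>>> {"op": "arm_command", "data": {
  "increments": [
    [[-0.08,0,0,0],[-0.13,0,0,0],[-0.13,0,0,0],[-0.13,0,0,0],[-0.13,0,0,0],[-0.13,0,0,0],[-0.13,0,0,0],[-0.13,0,0,0],[-0.13,0,0,0],[-0.13,0,0,0],[-0.13,0,0,0],[-0.13,0,0,0],[-0.13,0,0,0],[-0.13,0,0,0],[-0.13,0,0,0],[-0.13,0,0,0],[-0.13,0,0,0],[-0.15,0,0,0],[-0.15,0,0,0],[-0.15,0,0,0]]
  ]
}}

```text
time: 24.2
eef_pos: [0.4009, -0.2855, 0.0785]
tcp_rot: [0.16, 0.689, -0.16, 0.689]
contact_force: [0.3, -0.0, -3.4]
opening: 0.368
```

Run:
```python
from h import *
s=sensors.get_state();print(s["time"],s["opening"],s["contact_force"])
rows_to([.4014,-.2868,.0522])
im=optics.read_camera("wrist"); cv2.imwrite("pics/w15.png",im)
im=optics.read_camera("side"); cv2.imwrite("pics/s15.png",cv2.resize(im[170:310,190:350],None,fx=4,fy=4))
```

```text
24.2 0.36789800534025785 [ 0.26925088 -0.01599269 -3.44165034]
tcp [ 0.4009 -0.2855  0.0785] yaw_y deg 63.89 q [-0.83, 0.07, 2.13, -0.0, 0.94, -1.94] tilt [-0.0, -0.0, -1.0]
delta tool cm [2.63, -0.09, 0.1] n>= 0.4221455860402719
```

View pics/w15.png

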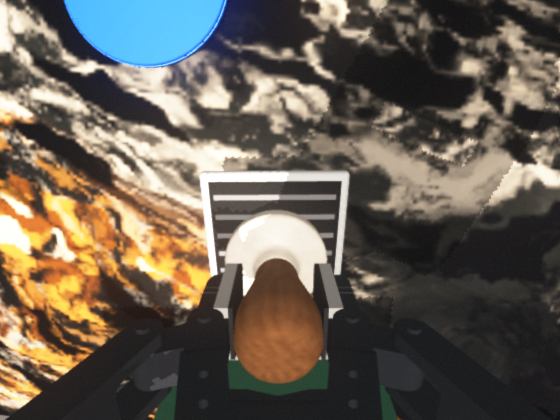

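View pics/s15.png

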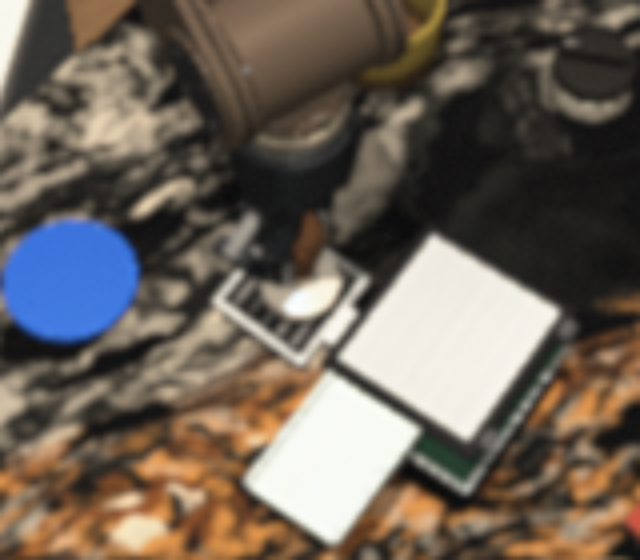

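>>> {"op": "arm_command", "data": {
  "increments": [
    [[-0.5,0,0,0],[-1.6,0,0,0],[-2.5,0,0,0],[-2.6,0,0,0],[-2,0,0,0],[-1,1.5,-0.4,0],[0,3.5,-1,0],[0,4.1,-1.2,0],[0,4.1,-1.2,0],[0,4.1,-1.2,0],[0,3.8,-1,0],[0,3.5,-2.4,0],[0,4,-2.7,0],[0,4,-2.7,0],[0,3.2,-2,0],[0,2,-1.2,0],[0,0.6,-0.4,0],[0,0,0,0],[0,0,0,0]]
  ]
}}

```text
time: 26.68
eef_pos: [0.4136, 0.1353, 0.1804]
tcp_rot: [0.16, 0.689, -0.16, 0.689]
contact_force: [0.2, -0.3, -3.7]
opening: 0.367
```

Run:
```python
from h import *
s=sensors.get_state();print(s["time"],s["opening"],s["contact_force"])
rows_to([.414,.135,.043])
M=model("wrist"); im=optics.read_camera("wrist"); cv2.imwrite("pics/w16.png",im)
for d in optics.place_of("wrist","coaster")[:2]: print(d["at"],d["conf"],onplane(M,d["at"],0))
for c in ([.4113,.1377],[.408,.136],[.414,.139],[.405,.134]): print(c,ext(proj(M,circ(c,.047,.008))))
```

```text
26.675 0.36672520306604084 [ 0.1746499  -0.3022592  -3.66097946]
tcp [0.4136 0.1353 0.1804] yaw_y deg 63.84 q [0.08, -0.22, 2.19, -0.0, 1.17, -1.03] tilt [-0.0, -0.0, -1.0]
delta tool cm [13.74, -0.0, 0.05] n>= 2.1979346899358347
[184.6, 277.8] 0.79 [0.41533833 0.13491817 0.        ]
[0.4113, 0.1377] [np.float64(128.8), np.float64(230.0), np.float64(226.6), np.float64(330.6)]
[0.408, 0.136] [np.float64(126.3), np.float64(227.8), np.float64(223.2), np.float64(327.4)]
[0.414, 0.139] [np.float64(131.0), np.float64(231.8), np.float64(229.3), np.float64(333.1)]
[0.405, 0.134] [np.float64(124.1), np.float64(226.0), np.float64(219.6), np.float64(324.0)]
```

View pics/w16.png

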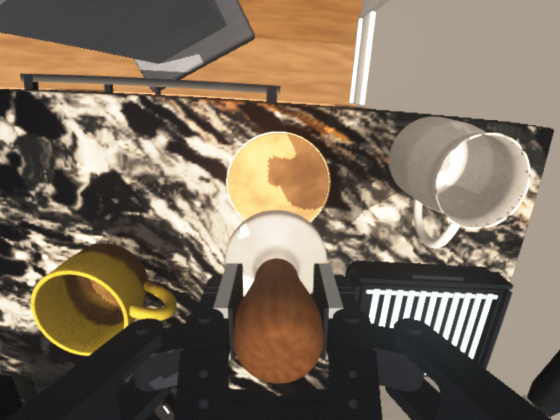

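>>> {"op": "arm_command", "data": {
  "increments": [
    [[1,0,0.1,0],[2.2,0,0.1,0],[2.8,0,0.1,0],[2.8,0,0,0],[2,0,0,0],[1.2,0,0,0],[0.6,0,0,0],[0.3,0,0,0],[0,0,0,0],[0,0,0,0]]
  ]
}}

```text
time: 28.02
eef_pos: [0.4169, 0.1346, 0.0521]
tcp_rot: [0.16, 0.688, -0.16, 0.689]
contact_force: [0.4, -0.1, -4.1]
opening: 0.369
```

Run:
```python
from h import *
s=sensors.get_state();print(s["time"],s["opening"],s["contact_force"])
rows_to([.4166,.1347,.043])
M=model("wrist"); im=optics.read_camera("wrist"); cv2.imwrite("pics/w17.png",im)
```

```text
28.025 0.36942845610984876 [ 0.3766473  -0.14390412 -4.12520205]
tcp [0.4169 0.1346 0.0521] yaw_y deg 63.89 q [0.08, -0.0, 2.27, 0.0, 0.88, -1.04] tilt [0.001, 0.0, -1.0]
delta tool cm [0.91, -0.01, -0.04] n>= 0.14545640983910094
```

View pics/w17.png

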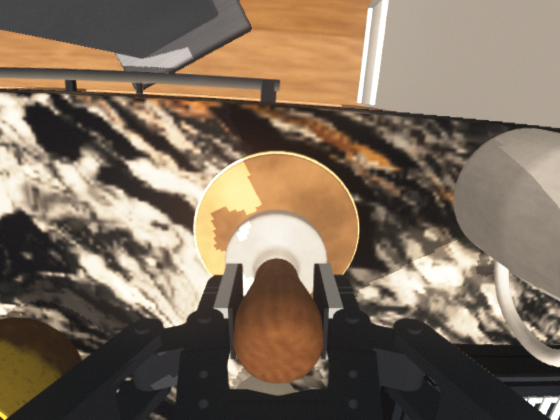

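>>> {"op": "arm_command", "data": {
  "increments": [
    [[0.3,0,0,0],[0.25,0,0,0],[0.2,0,0,0],[0.15,0,0,0],[0.05,0,0,0],[0,0,0,0],[0,0,0,0]]
  ]
}}

```text
time: 28.95
eef_pos: [0.4168, 0.1344, 0.0427]
tcp_rot: [0.16, 0.689, -0.16, 0.689]
contact_force: [-2.7, -1.5, 5.9]
opening: 0.367
```

Run:
```python
from h import *
s=sensors.get_state();print(s["time"],s["opening"],s["contact_force"])
rows_to([.4166,.1347,.043])
M=model("wrist"); im=optics.read_camera("wrist"); cv2.imwrite("pics/w18.png",im)
```

```text
28.95 0.3667660084234998 [-2.66693327 -1.45174936  5.91499909]
tcp [0.4168 0.1344 0.0427] yaw_y deg 63.9 q [0.08, 0.02, 2.27, -0.0, 0.85, -1.04] tilt [0.0, -0.001, -1.0]
delta tool cm [-0.03, 0.02, -0.03] n>= 0.00719691138651502
```

View pics/w18.png

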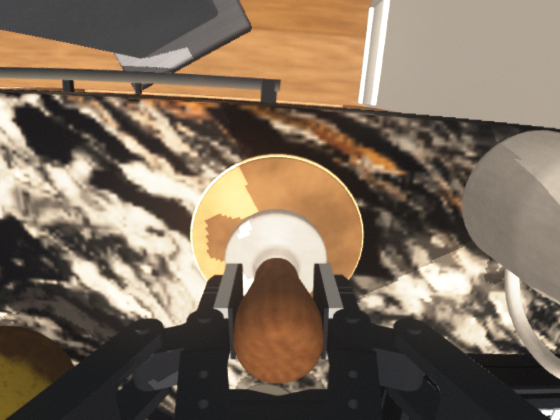

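Run:
```python
from h import *
M=model("wrist"); s=sensors.get_state(); p=s["eef_pos"]
zt=np.array([.898,-.44])
for dz in (-.012,-.008,-.004,0,.004): print(dz,"coaster",ext(proj(M,circ(p[:2]+dz*zt,.047,.008))),"basetop24.5",ext(proj(M,circ(p[:2]+dz*zt,.0245,.030))))
```

```text
-0.012 coaster [np.float64(139.4), np.float64(304.7), np.float64(188.7), np.float64(365.7)] basetop24.5 [np.float64(196.2), np.float64(291.1), np.float64(225.3), np.float64(329.0)]
-0.008 coaster [np.float64(147.5), np.float64(310.6), np.float64(189.3), np.float64(365.1)] basetop24.5 [np.float64(204.6), np.float64(298.0), np.float64(225.7), np.float64(328.6)]
-0.004 coaster [np.float64(155.6), np.float64(316.4), np.float64(189.9), np.float64(364.5)] basetop24.5 [np.float64(213.0), np.float64(304.8), np.float64(226.1), np.float64(328.2)]
0 coaster [np.float64(163.5), np.float64(322.1), np.float64(190.5), np.float64(363.9)] basetop24.5 [np.float64(221.2), np.float64(311.6), np.float64(226.5), np.float64(327.8)]
0.004 coaster [np.float64(171.4), np.float64(327.7), np.float64(191.1), np.float64(363.3)] basetop24.5 [np.float64(229.2), np.float64(318.2), np.float64(226.9), np.float64(327.4)]
```

Both the coaster (-4 mm) and the tamper (-5 mm) fit the same spot, so the tamper is centred. I'll release it.

>>> {"op": "arm_command", "data": {
  "increments": [
    [[-0.05,0,0,0],[0,0,0,0],[0,0,0,0],[0,0,0,0],[0,0,0,0]]
  ],
  "grip": 5.8
}}

```text
time: 29.62
eef_pos: [0.4164, 0.1346, 0.0424]
tcp_rot: [0.16, 0.689, -0.16, 0.689]
contact_force: [0.5, -0.3, -0.3]
opening: 0.68
```

>>> {"op": "arm_command", "data": {
  "increments": [
    [[-1,0,0,0],[-2,0,0,0],[-2.5,0,0,0],[-2.5,0,0,0],[-2.5,0,0,0],[-2,0,0,0],[-1,0,0,0],[0,-3,2.0,0],[0,-4,2.5,0],[0,-4,2.5,0],[0,-4,2.5,0],[0,-1,0.7,0],[0,0,0,0],[0,0,0,0]]
  ]
}}

```text
time: 31.38
eef_pos: [0.4372, -0.0529, 0.1771]
tcp_rot: [0.16, 0.689, -0.159, 0.689]
contact_force: [-0.6, 0.6, -0.5]
opening: 0.682
```

Run:
```python
from h import *
s=sensors.get_state();print(s["time"],s["opening"],s["contact_force"],s["eef_pos"])
cv2.imwrite("pics/w20.png",optics.read_camera("wrist"))
im=optics.read_camera("side"); cv2.imwrite("pics/s20.png",cv2.resize(im[80:380,130:430],None,fx=2,fy=2)); cv2.imwrite("pics/c20.png",optics.read_camera("scene"))
```

```text
31.375 0.6823485296997523 [-0.56281541  0.5922939  -0.51404086] [ 0.4372407  -0.05293591  0.1771346 ]
```

View pics/w20.png

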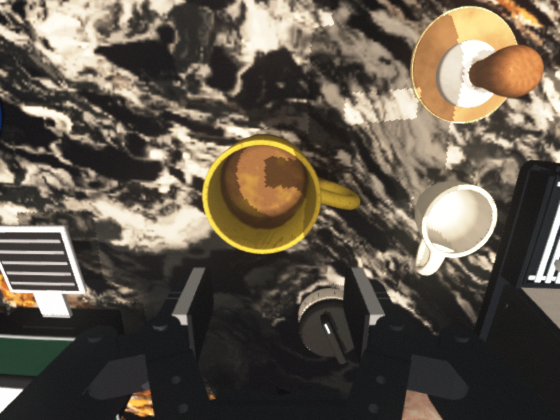

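View pics/s20.png

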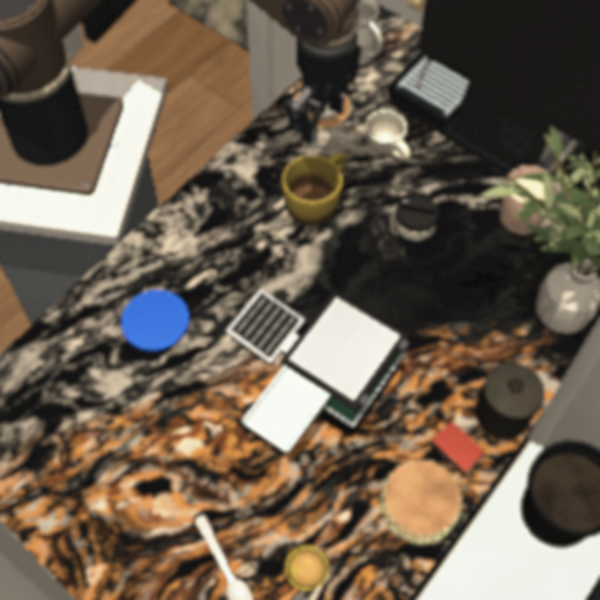

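View pics/c20.png

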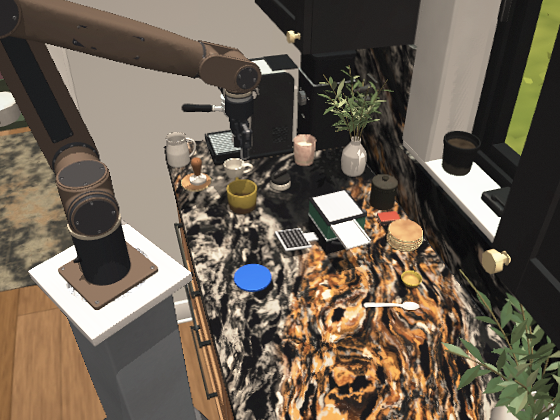

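Run:
```python
from plant import ctrl
print(ctrl.sign_off())
```

```text
the job is handed in; nothing more can be done
None
```

I handed the job in at about 31 s of the 72 s allowed, with every step done in the order asked.

- **Tamper on the pedal:** I stood it at the middle of the pad. After I let go, the lid stayed fully open by its weight alone.
- **Tea light:** I pushed it along the shelf with the shut fingers and it dropped in. It came to rest on its edge against the tub's inner wall, below the rim.
- **Closing the lid:** I raised the tamper about 25 mm over 2.5 s, roughly 10 mm/s against the 63 mm/s limit. I did not measure the lid's speed directly, but it was shut when I looked at the end of the lift.
- **Tamper back on the coaster:** I stood it upright and let go. Just before release, the camera fit put it within about 1 mm of the coaster's centre.

The last pictures show the lid shut, the shelf empty and the tamper upright on its coaster. The mug, cup, bowl, timer and blue disc look unmoved, and the gripper is clear of everything. No check failed. The camera estimates of the pedal and coaster positions differed by up to about 8 mm early on, so I used the close wrist-camera measurements.

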